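# Raise the shelf of a stack-and-nest bench stand and load it

### The arm

A 6-joint arm with a two-finger parallel gripper is mounted at the origin on a cart in front of the work surface, level with it; the furniture and walls round the work are solid. World frame = base frame: x ahead of the robot, y to its left, z up, the work surface at z = 0. Lengths are in mm, angles in rad, forces in N, time in s.
With the tool pointing down it reaches from about 350 to 875 mm from the base axis. Payload 4.2 kg.
Tool frame: the origin (TCP) lies at the very end of the fingers, on their centre line; the grasp point (between the pads) lies 19 mm behind it; z points along the fingers, y is the line along which they close (so a half turn about z gives the same grasp; the last joint's range is limited). The gripper opens to 85 mm and grips with 20 to 120 N. Pads are 22 mm wide; open, the fingers measure 114 mm over their backs; the gripper's body (76 mm by 85 mm) begins 54 mm behind the grasp point. The pads swing forward as they close: fully open they stand 13 mm farther back than shut.
Start: joints at [-0.922, 0.385, 0.008, 0, -1.194, -0.259], TCP at [237.515, -578.088, 231.312] pointing down, gripper open.
Joint ranges: [-3.14, 3.14], [-1.21, 2.06], [-1.07, 1.41], [-3.16, 2.05], [-2.99, -0.16], [-3.1, 3.1]. Speed limits (rad/s): [2.79, 2.79, 3.14, 3.14, 3.14, 3.14].

### API

Orientations are given as a unit quaternion [x, y, z, w].
In Python, from bench import read_state, get_image, camera_model, job_done gives the robot as it stands.
- The arm moves only by the shell command python3 -m handwheel 'ROWS'. ROWS is JSON, a list of rows, each a list of 7 numbers: the shift along the tool's x, y, z in m, then the turn, a rotation vector about the tool's x, y, z in rad, then the gripper's target within -1 to 1 (fully open at 1, half-way at 0, shut at -1). In form: [[dx, dy, dz, wx, wy, wz, jaw], ...]. A call has 1 to 10 rows; each row is the pose to reach, as a shift and turn from the pose commanded when the call began, along the tool's axes at that moment; what a row does not reach only later rows make up. A row lasts 1/8 s, in which the tool goes at most 62.5 mm and 10.7 degrees, less where a joint would pass 70% of its speed; a pose out of reach is approached as far as the arm can. A call with a gripper value outside its range is refused whole. The fingers move at their own pace and stop on an object; the grip force is fixed at half the most. Time passes only in rows, so rows that repeat a pose let the fingers close. It gives the time, the measured TCP pose, the force, the opening and the grip force at its end, in the units of the state.
- read_state(): the state, without advancing time (a new reading comes with each control period).
- get_image(name): name is "side" or "top"; returns (picture, depth): 400x640x3 uint8, blue, green, red; 400x640 float32, mm along the optical axis (not along the pixel's ray), 0 where there is no reading.
- camera_model(name): a dict with "K" (3x3 intrinsics, pixels), "dist" ([k1, k2, p1, p2, k3] as OpenCV has them; the pictures are not rectified), "rvec" (rotation vector, rad) and "tvec" (3), from world to camera coordinates, as OpenCV has them. Camera axes: x right, y down, z forward; pixel columns grow to the right and rows downward; lengths in mm; the calibration is good to about 2 mm. A picture is of the moment at which its call begins. camera_model takes no time and is no camera call.
- job_done(): hands the job in; it is judged then, once.
The state is a dict: "clock": time; "joints": joint angles; "joint_vel": joint speeds; "joint_efforts": joint torques, N m; "position": TCP position; "ee_rot": TCP orientation; "contact_force": force on the tool from outside, world axes, zero at the start; "wrist_torque": the same for the moment, N m; "gripper_width": finger opening in mm; "grasp_force": force on a finger pad.
Only numpy, scipy, OpenCV 4.12 (cv2) and the standard library are available. Lean on these libraries where they do the work, as an engineer would, in place of code of your own. Each camera call takes 0.05 s, during which the arm holds its last target. There are 200 camera calls.

### The job

The two-tier bench stand is stored flat, with its shelf dropped down over the four posts on to the deck. Lift the shelf off the posts, turn it half a turn and lower it again so that all four pins come up through its small corner holes together and it rests level on the post shoulders, and then stand the amber reagent bottle upright on the raised shelf, beside the handle. Never tip the bottle over, and leave the other things on the bench where they are.

Things in the scene. Friction and masses are not known exactly. Their poses are not given: they have to be found in the camera images.
- stand: two-tier bench stand, fixed to the bench: grey deck plate 130 (x) x 180 (y) mm, top 12 mm above the bench, with four upright steel posts of 14 mm diameter at x = +46, y = +-72 mm (wide-spaced pair) and x = -46, y = +-48 mm (narrow-spaced pair). Origin: centre of the underside, on the bench; z up; x runs from the narrow pair to the wide pair
- stand_seat (a point): point midway between the posts at the height of their flat shoulders, 72 mm above the bench; axes as the stand's. From each shoulder rises a pin of 8 mm diameter, 14 mm long, its last 6 mm tapered to 3.6 mm. When the shelf is raised its origin comes here and its axes lie along the stand's
- stand_back (a point): point midway between the two wide-spaced posts at shoulder height; the point shelf_rim comes here when the shelf is raised
- shelf: loose aluminium shelf plate 130 (x) x 180 (y) x 6 mm, about 300 g, with an 18 mm high rim along its +x edge, 10 mm flanges on the short edges, four 2 mm rubber bumpers beneath and a black handle. Origin: centre of the plate's underside; z up; +x towards the rim. Starts nested on the deck, rim over the narrow posts, posts through its large holes, half a turn from the stand's axes
- shelf_grip (a point): centre of the handle's flat-sided grip bar, 41 mm above the shelf's underside, above its centre: 98 mm long (along the shelf's y), 12 mm thick (along its x), 18 mm high, 26 mm clear above the plate, an upright at each end. Take its middle from above, fingers closing along the shelf's x
- shelf_rim (a point): point on the shelf's underside 46 mm from its origin towards the rim. Holes through the plate: four small (11 mm diameter: take the pins, not the posts) at (+46, +-72) and (-46, +-48) mm in the shelf's x, y; four large (20 mm: let the posts right through) at (-46, +-72) and (+46, +-48) mm. Free plate for the bottle: on either side of the handle, e.g. 35 mm from it along x
- bottle: amber reagent bottle with black cap, 84 mm tall, 40 mm body diameter up to about 60 mm height, cap 30 mm diameter; about 110 g (give or take 30 per cent). The only amber bottle. Take it round the body. Origin: centre of its underside; z up
- tip_box: bystander: blue pipette tip box with clear lid, 77 x 122 x 67 mm, origin at the centre of its underside
- petri_dish: bystander: clear petri dish, 64 mm diameter, 14 mm high, origin at the centre of its underside
- syringe: bystander: thin glass micro syringe lying down, 168 mm long, 14 mm high, long axis along its y
- beaker: bystander: small glass beaker, 47 mm diameter, 58 mm high, origin at the centre of its underside
- cap_jar: bystander: clear jar of caps, 52 mm diameter, 50 mm high, origin at the centre of its underside
Things that resemble listed ones, but are neither listed nor needed, are in the scene too. What is shaped like the bottle but turquoise is not meant.

How it is judged:
By the outcome, as a careful person would: the job done as asked, in the order asked, and still so for the second after the job is handed in, with the robot touching nothing.
It also fails if it takes over 64 s, if anything falls off the work surface, if the arm or the gripper's body presses on something with over 40 N, if the wrist force passes 120 N, or if a joint passes its speed limit or range.

## Working session

There is one attempt and no reset: what is moved stays moved. The work goes in short steps, Python scripts to look and compute and a shell command to move; the robot and the scene stay as the last step left them, time stands still between calls to the robot, and variables do not carry over. Pictures are saved under pics/ and viewed, at most 10 in all, crops included, and the job is handed in when it is done.

```bash
mkdir -p pics
python3 - <<'E'
from bench import *
import cv2,numpy as np
for n in ("top","side"):
    p,d=get_image(n); cv2.imwrite(f"pics/{n}0.png",p); np.save(f"pics/{n}0.npy",d)
    m=camera_model(n); R=cv2.Rodrigues(np.array(m["rvec"],float))[0]
    print(n,np.round(m["K"],1).tolist(),m["dist"],(-R.T@np.array(m["tvec"]).ravel()).round(),R.round(2).tolist())
s=read_state();print(s)
E
```

```text
top [[504.3, 0.0, 319.4], [0.0, 504.3, 206.9], [0.0, 0.0, 1.0]] [0.00477304 0.         0.         0.         0.        ] [ 497. -109. 1480.] [[0.0, -1.0, 0.01], [-1.0, -0.0, -0.05], [0.05, -0.01, -1.0]]
side [[408.2, 0.0, 319.0], [0.0, 408.2, 201.2], [0.0, 0.0, 1.0]] [0.00417016 0.         0.         0.         0.        ] [ 401. -893.  538.] [[0.99, -0.17, 0.02], [-0.06, -0.49, -0.87], [0.16, 0.85, -0.5]]
{'clock': 0.1, 'joints': array([-9.22409600e-01,  3.85462472e-01,  6.78998740e-03, -4.38717122e-04,
       -1.19401896e+00, -2.58607432e-01]), 'joint_vel': array([ 0.0004979 , -0.00116878,  0.00330079,  0.00304182,  0.00160746,
        0.00079859]), 'joint_efforts': array([-1.59988963e-04, -3.93321490e+01,  1.88930315e+01,  4.19796064e+00,
       -2.59462860e-03,  6.57205277e-07]), 'position': array([ 237.31616741, -577.63336263,  230.35156842]), 'ee_rot': array([-1.93578811e-01,  9.81084249e-01,  9.41107424e-04, -2.31850484e-04]), 'contact_force': array([ 0.31544506, -0.29678219, -0.69996509]), 'wrist_torque': array([ 0.01381426, -0.0168023 ,  0.00415192]), 'grasp_force': 0.0, 'gripper_width': 85.50047478318852}
```

View pics/top0.png

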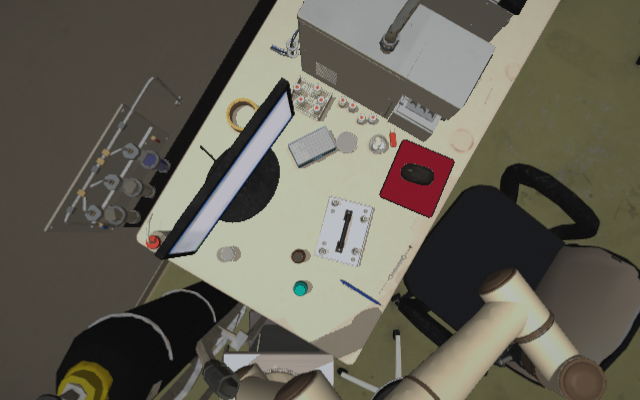

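View pics/side0.png

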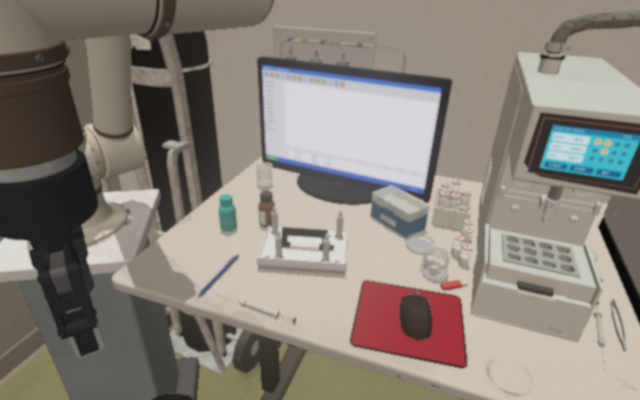

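```bash
python3 - <<'E'
import cv2,numpy as np
t=cv2.imread("pics/top0.png");s=cv2.imread("pics/side0.png")
a=cv2.resize(t[185:305,205:425],None,fx=3.5,fy=3.5,interpolation=cv2.INTER_CUBIC)
b=cv2.resize(s[180:300,195:365],None,fx=4.7,fy=4.7,interpolation=cv2.INTER_CUBIC)
cv2.imwrite("pics/a.png",a);cv2.imwrite("pics/b.png",b)
E
cat > h.py <<'E'
from bench import *
import cv2,numpy as np
M={n:camera_model(n) for n in("top","side")}
def cam(n):
    m=M[n];R=cv2.Rodrigues(np.array(m["rvec"],float))[0];return np.array(m["K"],float),np.array(m["dist"],float),R,np.array(m["tvec"],float).ravel()
def ray(n,uv):
    K,D,R,t=cam(n);x=cv2.undistortPoints(np.array([[uv]],float),K,D).ravel()
    return -R.T@t,R.T@np.array([x[0],x[1],1.])
def onz(n,uv,z):
    c,d=ray(n,uv);return c+d*(z-c[2])/d[2]
def tri(uvt,uvs):
    c1,d1=ray("top",uvt);c2,d2=ray("side",uvs)
    k=np.linalg.lstsq(np.c_[d1,-d2],c2-c1,rcond=None)[0];p=c1+k[0]*d1;q=c2+k[1]*d2
    return (p+q)/2,np.linalg.norm(p-q)
def proj(n,P):
    K,D,R,t=cam(n);return cv2.projectPoints(np.atleast_2d(np.array(P,float)),cv2.Rodrigues(R)[0],t,K,D)[0].reshape(-1,2)
E
```

```text
(no output)
```

View pics/a.png

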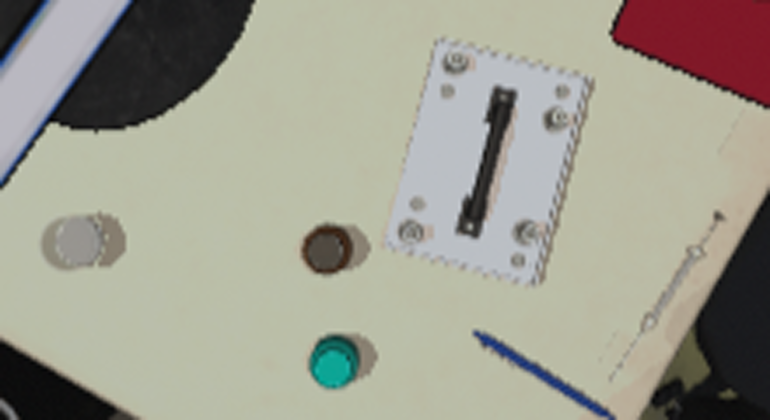

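View pics/b.png

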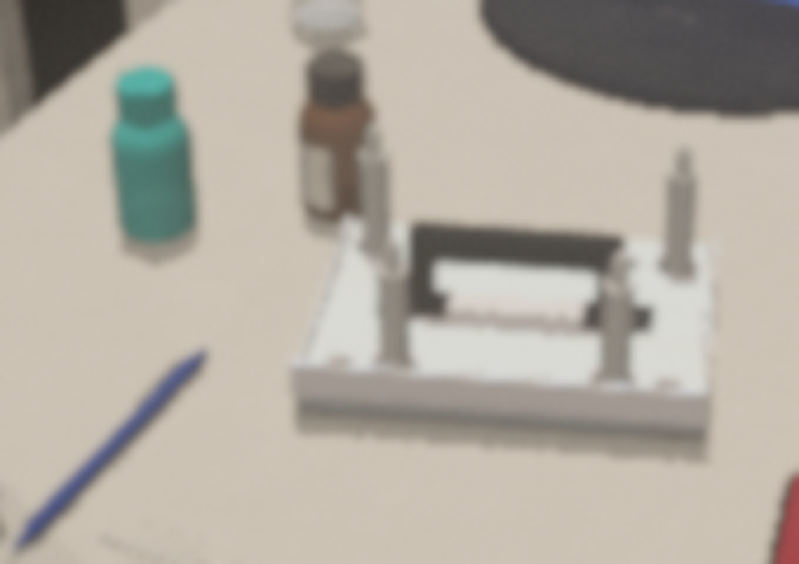

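```bash
cat > fit.py <<'E'
from h import *
def rigid(src,dst):
    a=src.mean(0);b=dst.mean(0);s=(src-a)[:,0]+1j*(src-a)[:,1];t=(dst-b)[:,0]+1j*(dst-b)[:,1]
    th=np.angle((t*s.conj()).sum());R=np.array([[np.cos(th),-np.sin(th)],[np.sin(th),np.cos(th)]])
    o=b-R@a;return o,th,np.linalg.norm(dst-(src@R.T+o),axis=1)
E
python3 - <<'E'
from fit import *
T=np.array([[456,60],[411,230],[555,117],[527,230]])/3.5+[205,185]-.36
S=np.array([[684,152],[375,128],[617,253],[396,250]])/4.7+[195,180]-.4
for a,b in zip(T,S): print(*[np.round(x,1) for x in tri(a,b)])
# stand y sign: stand x ~ world +y, so stand y ~ world -x
src=np.array([[46,-72],[46,72],[-46,-48],[-46,48]])
for z in (80,):
    o,th,r=rigid(src,np.array([onz("top",u,z)[:2] for u in T]));print("stand",o.round(1),th.round(4),r.round(1))
o,th,r=rigid(src,np.array([onz("side",u,86)[:2] for u in S]));print("stand side",o.round(1),th.round(4),r.round(1))
# shelf from small holes (z=20)
H=np.array([[447,91],[417,204],[563,91],[518,260]])/3.5+[205,185]-.36
hs=np.array([[-46,48],[-46,-48],[46,72],[46,-72]])
o,th,r=rigid(hs,np.array([onz("top",u,20)[:2] for u in H]));print("shelf",o.round(1),th.round(4),r.round(1))
t=cv2.imread("pics/top0.png");hsv=cv2.cvtColor(t,cv2.COLOR_BGR2HSV)
c=t[195:260,325:365];m=(c.max(2)<75).astype(np.uint8)
n,l,st,ce=cv2.connectedComponentsWithStats(m)
k=1+st[1:,4].argmax();ys,xs=np.where(l==k);print("handle",st[k],ce[k]+[325,195])
r=cv2.minAreaRect(np.c_[xs+325,ys+195].astype(np.float32));print(r,onz("top",r[0],60),onz("top",ce[k]+[325,195],55))
b=cv2.boxPoints(r);print([onz("top",u,60)[:2].round(1).tolist() for u in b])
# shelf white region
w=((hsv[...,1]<28)&(hsv[...,2]>150)).astype(np.uint8);w[:, :308]=0;w[:,380:]=0;w[:190]=0;w[270:]=0
cs=max(cv2.findContours(w,0,2)[0],key=cv2.contourArea);r=cv2.minAreaRect(cs);print(r,onz("top",r[0],20),[onz("top",u,20)[:2].round(1).tolist() for u in cv2.boxPoints(r)])
print("bottle",onz("top",np.array([327,249])/3.5+[205,185]-.36,84), tri(np.array([327,249])/3.5+[205,185]-.36,np.array([336,62])/4.7+[195,180]-.4))
d=np.load("pics/top0.npy");K,D,R,tt=cam("top")
for u in [(344,231),(298,256),(346,224)]:
    z=d[u[1],u[0]];c0,dr=ray("top",u);print(u,(c0+dr*z).round(1))
E
```

```text
[ 584.8 -160.8   82.7] 0.9
[ 448.3 -125.4   85.1] 5.1
[ 539.3 -239.2   83.9] 1.9
[ 449.2 -217.4   79. ] 3.4
stand [ 506.9 -186. ] 1.3166 [3.1 3.  3.1 2.3]
stand side [ 503.3 -190.6] 1.3262 [3.1 2.3 4.8 4.1]
shelf [ 505.4 -188.4] -1.8265 [0.2 0.8 0.9 0.2]
handle [ 11  15  16  43 208] [343.88942308 230.74038462]
((343.5096740722656, 230.96414184570312), (6.3136420249938965, 42.44995880126953), 15.068489074707031) [ 504.54189025 -186.06267108   60.        ] [ 505.20184595 -187.40474478   55.        ]
[[449.3, -162.0], [564.6, -193.0], [560.0, -210.2], [444.8, -179.2]]
((343.427978515625, 231.08338928222656), (45.945159912109375, 63.48875427246094), 14.26451301574707) [ 504.39953167 -187.98723438   20.        ] [[431.8, -101.3], [609.9, -146.0], [577.4, -275.2], [399.7, -229.7]]
bottle [435.65961857 -59.49749958  84.        ] (array([433.71208127, -59.41255305,  85.17140981]), np.float64(4.002327322726345))
(344, 231) [ 504.4 -187.3   63.1]
(298, 256) [435.1 -59.3  84.6]
(346, 224) [ 524.1 -192.9   63. ]
```

```bash
cat > go.py <<'E'
import sys,numpy as np
from scipy.spatial.transform import Rotation as Ro
from bench import read_state
def go(x,y,z,psi):
    s=read_state();R=Ro.from_quat(s["ee_rot"])
    ey=np.array([np.cos(psi),np.sin(psi),0]);ez=np.array([0,0,-1.]);ex=np.cross(ey,ez)
    T=Ro.from_matrix(np.c_[ex,ey,ez])
    print("shift",(R.inv().apply(np.array([x,y,z])-s["position"])/1000).round(4),"turn",(R.inv()*T).as_rotvec().round(4))
def st():
    s=read_state();R=Ro.from_quat(s["ee_rot"]).as_matrix()
    print("t",s["clock"],"p",s["position"].round(1),"psi",np.arctan2(R[1,1],R[0,1]).round(4),"tilt",R[:2,2].round(4),"q",s["joints"].round(2),"F",s["contact_force"].round(1),"w",round(s["gripper_width"],1),"g",round(s["grasp_force"],1))
if __name__=="__main__":
    st()
    if len(sys.argv)>1: go(*map(float,sys.argv[1:]))
E
python3 go.py 505 -187.5 140 1.315
```

```text
t 0.1 p [ 237.3 -577.6  230.4] psi 1.9604 tilt [-0.0008  0.0018] q [-0.92  0.39  0.01 -0.   -1.19 -0.26] F [ 0.3 -0.3 -0.7] w 85.5 g 0.0
shift [-0.3958  0.259   0.0908] turn [ 0.0018 -0.0007  0.6454]
```

```bash
python3 -m handwheel '[[-0.049,0.032,0.011,0,0,0.08,0],[-0.099,0.065,0.023,0,0,0.16,0],[-0.148,0.097,0.034,0,0,0.24,0],[-0.198,0.13,0.045,0,0,0.32,0],[-0.247,0.162,0.057,0,0,0.4,0],[-0.297,0.194,0.068,0,0,0.48,0],[-0.346,0.227,0.079,0,0,0.56,0],[-0.3958,0.259,0.0908,0,0,0.645,0],[-0.3958,0.259,0.0908,0,0,0.645,0],[-0.3958,0.259,0.0908,0,0,0.645,0]]'; python3 go.py 505 -187.5 37 1.315
```

```text
clock: 1.35
position: [504.8, -188.0, 140.1]
ee_rot: [0.127, 0.992, -0.0, -0.001]
contact_force: [-0.1, -0.8, -0.4]
gripper_width: 42.6
grasp_force: 0.0
t 1.35 p [ 504.8 -188.   140.1] psi 1.3164 tilt [-0.0012  0.0001] q [-0.06  0.33 -0.33 -0.   -0.91 -1.77] F [-0.1 -0.8 -0.4] w 42.6 g 0.0
shift [-0.0002  0.0005  0.1031] turn [-0.0002 -0.0012  0.0014]
```

```bash
python3 -m handwheel '[[0,0.0005,0.04,0,-0.001,0,0],[0,0.0005,0.08,0,-0.001,0,0],[0,0.0005,0.103,0,-0.001,0,0],[0,0.0005,0.103,0,-0.001,0,0],[0,0.0005,0.103,0,-0.001,0,-1],[0,0.0005,0.103,0,-0.001,0,-1],[0,0.0005,0.103,0,-0.001,0,-1],[0,0.0005,0.103,0,-0.001,0,-1],[0,0.0005,0.103,0,-0.001,0,-1],[0,0.0005,0.103,0,-0.001,0,-1]]'; python3 go.py
```

```text
clock: 2.6
position: [506.2, -188.2, 39.1]
ee_rot: [0.127, 0.992, -0.0, 0.002]
contact_force: [-1.0, -2.0, 7.1]
gripper_width: 10.5
grasp_force: 60.2
t 2.6 p [ 506.2 -188.2   39.1] psi 1.3161 tilt [ 0.0035 -0.0012] q [-0.05  0.46 -0.44  0.   -0.67 -1.77] F [-1.  -2.   7.1] w 10.5 g 60.2
```

```bash
python3 -m handwheel '[[0,0,-0.01,0,0,0,-1],[0,0,-0.02,0,0,0,-1],[0,0,-0.035,0,0,0,-1],[0,0,-0.05,0,0,0,-1],[0,0,-0.065,0,0,0,-1],[0,0,-0.085,0,0,0,-1],[0,0,-0.105,0,0,0,-1],[0,0,-0.12,0,0,0,-1],[0,0,-0.12,0,0,0,-1],[0,0,-0.12,0,0,0,-1]]'; python3 go.py
```

```text
clock: 3.85
position: [504.6, -187.4, 156.8]
ee_rot: [0.127, 0.992, 0.0, -0.0]
contact_force: [0.1, 0.8, -3.2]
gripper_width: 10.6
grasp_force: 58.9
t 3.85 p [ 504.6 -187.4  156.8] psi 1.3152 tilt [-0.0005  0.0003] q [-0.05  0.31 -0.31 -0.   -0.95 -1.77] F [ 0.1  0.8 -3.2] w 10.6 g 58.9
```

Run:
```python
from h import *
p,d=get_image("top");cv2.imwrite("pics/top1.png",p)
q,d=get_image("side");cv2.imwrite("pics/side1.png",q)
a=cv2.resize(p[170:290,280:400],None,fx=4,fy=4,interpolation=2);b=cv2.resize(q[120:300,195:375],None,fx=2.67,fy=2.67,interpolation=2)
cv2.imwrite("pics/c.png",np.hstack([cv2.resize(a,(400,480)),cv2.resize(b,(400,480))]) if 0 else b)
```

```text
(no output)
```

View pics/c.png

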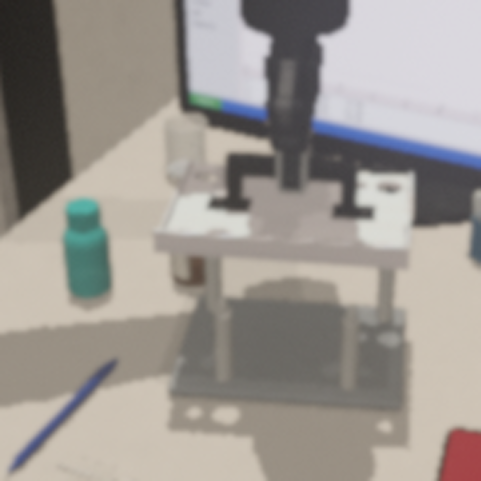

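```bash
python3 -m handwheel '[[0,0,0,0,0,-0.16,-1],[0,0,0,0,0,-0.33,-1],[0,0,0,0,0,-0.5,-1],[0,0,0,0,0,-0.67,-1],[0,0,0,0,0,-0.84,-1],[0,0,0,0,0,-1.01,-1],[0,0,0,0,0,-1.18,-1],[0,0,0,0,0,-1.35,-1],[0,0,0,0,0,-1.5,-1],[0,0,0,0,0,-1.57,-1]]'
python3 -m handwheel '[[0,0,0,0,0,-0.16,-1],[0,0,0,0,0,-0.33,-1],[0,0,0,0,0,-0.5,-1],[0,0,0,0,0,-0.67,-1],[0,0,0,0,0,-0.84,-1],[0,0,0,0,0,-1.01,-1],[0,0,0,0,0,-1.18,-1],[0,0,0,0,0,-1.35,-1],[0,0,0,0,0,-1.5,-1],[0,0,0,0,0,-1.5716,-1]]'
python3 -m handwheel '[[0,0,0,0,0,0,-1],[0,0,0,0,0,0,-1]]'; python3 go.py
python3 - <<'E'
from h import *
p,d=get_image("top");cv2.imwrite("pics/top2.png",p)
q,d=get_image("side");cv2.imwrite("pics/side2.png",q)
cv2.imwrite("pics/d.png",cv2.resize(q[150:290,225:375],None,fx=4,fy=4,interpolation=2))
cv2.imwrite("pics/e.png",cv2.resize(p[170:290,270:420],None,fx=5,fy=5,interpolation=2))
E
```

```text
clock: 5.2
position: [504.8, -187.5, 156.6]
ee_rot: [-0.612, 0.791, 0.0, -0.0]
contact_force: [0.9, -0.3, -2.8]
gripper_width: 11.1
grasp_force: 58.9
clock: 6.45
position: [504.7, -187.6, 156.6]
ee_rot: [0.992, -0.126, -0.001, 0.0]
contact_force: [-0.3, 1.0, -4.1]
gripper_width: 11.0
grasp_force: 58.9
clock: 6.7
position: [505.0, -187.6, 157.1]
ee_rot: [0.992, -0.128, 0.0, 0.0]
contact_force: [-0.1, 0.2, -2.9]
gripper_width: 10.8
grasp_force: 58.9
t 6.7 p [ 505.  -187.6  157.1] psi -1.827 tilt [ 0.     -0.0002] q [-0.05  0.31 -0.31  0.   -0.95  1.37] F [-0.1  0.2 -2.9] w 10.8 g 58.9
```

View pics/d.png

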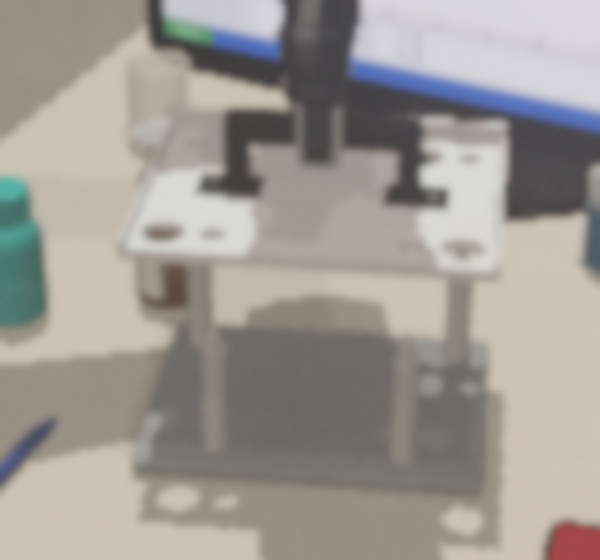

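View pics/e.png

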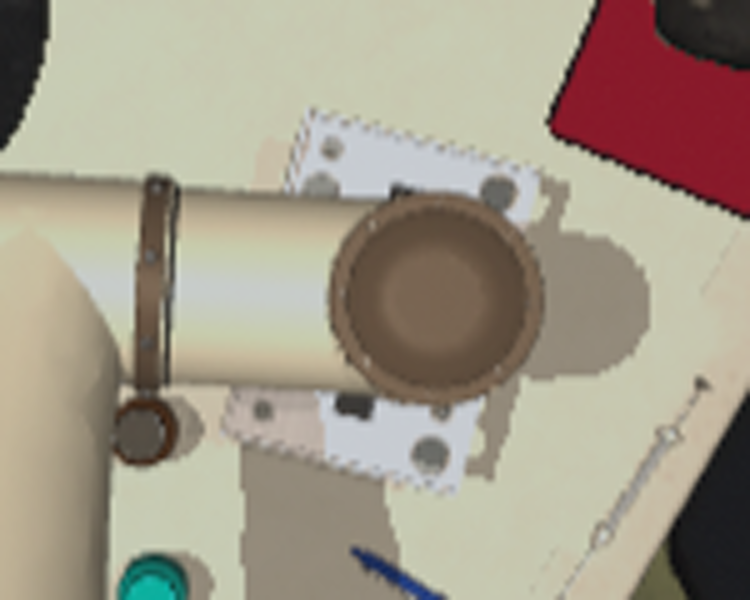

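Run:
```python
from fit import *
e=lambda u:np.array(u)/5+[270,170]-.4
d=lambda u:np.array(u)/4+[225,150]-.375
H=np.array([e(u) for u in[(332,147),(263,410),(443,410),(497,193),(430,452)]])
# stand-like frame: shelf x ~ +y world, shelf y ~ -x world
hs=np.array([[46,-72],[46,72],[-46,48],[-46,-72],[-46,72]])
o,th,r=rigid(hs,np.array([onz("top",u,138)[:2] for u in H]));print("shelf top",o.round(1),th.round(4),r.round(1))
H=[d(u) for u in[(463,249),(162,231),(213,233),(431,157),(470,158)]]
hs=np.array([[-46,-72],[-46,72],[-46,48],[46,-48],[46,-72]])
o,th,r=rigid(hs,np.array([onz("side",u,138)[:2] for u in H]));print("shelf side",o.round(1),th.round(4),r.round(1))
C=[d(u) for u in[(213,450),(403,462),(458,362)]]
P=np.array([onz("side",u,12)[:2] for u in C]);c=cam("side");cc=-(c[2].T@c[3])[:2]
P=P+7*np.array([(p-cc)/np.linalg.norm(p-cc) for p in P])
o,th,r=rigid(np.array([[-46,48],[-46,-48],[46,-72]]),P);print("stand side posts",o.round(1),th.round(4),r.round(1))
# deck near top corners
C=[d(u) for u in[(137,464),(486,487),(486,348)]]
o,th,r=rigid(np.array([[-65,90],[-65,-90],[65,-90]]),np.array([onz("side",u,12)[:2] for u in C]));print("deck",o.round(1),th.round(4),r.round(1))
# sub-pixel pin tips in top0: bright peaks/shoulders, dump small patches
t=cv2.imread("pics/top0.png",0)
for s in[(46,-72),(46,72),(-46,-48),(-46,48)]:
    a=1.315;w=np.array([505.2-0+np.cos(a)*s[0]-np.sin(a)*s[1],-187.8+np.sin(a)*s[0]+np.cos(a)*s[1]])
    u=proj("top",[[*w,86],[*w,72],[*w,20]]);print(u.round(1).tolist());x,y=u[1].round().astype(int);print(x-5,y-5);print(t[y-5:y+6,x-5:x+6])
```

```text
shelf top [ 507.7 -187.9] 1.317 [0.5 0.3 0.6 1.1 1. ]
shelf side [ 505.3 -187.5] 1.3119 [1.  1.3 0.3 2.8 1.4]
stand side posts [ 503.8 -185.1] 1.314 [2.2 1.1 1.2]
deck [ 503.9 -191.2] 1.322 [3.7 2.9 5.7]
[[335.2, 201.3], [335.0, 201.6], [334.3, 202.7]]
330 197
[[179 174 185 170 157 153 175 187 176 160 170]
 [190 190 189 179 173 177 186 171 170 168 166]
 [190 190 189 171 188 189 183 180 183 186 181]
 [190 188 157 170 156 149 151 170 179 178 189]
 [189 172 128 182 120 154 121 152 152 173 179]
 [188 146 113 169 128 132 114 158 128 173 171]
 [188 147 104 113 153 163 143 128 127 172 170]
 [189 161  92  80 115 130 116  94 145 172 171]
 [190 181 134 124 108 121 124 143 178 184 184]
 [190 189 178 169 157 162 169 181 190 190 190]
 [190 190 190 187 183 183 187 190 190 190 190]]
[[321.9, 251.7], [321.8, 251.5], [321.6, 250.9]]
317 247
[[190 190 190 182 164 166 178 188 190 190 190]
 [190 188 170 158 121 123 144 173 188 190 190]
 [190 183 133 122 120 141 144 117 151 177 178]
 [189 172 101 119 148 122 126 132 111 170 170]
 [189 165  95 147 135 131 112 151 104 170 170]
 [189 179 114 161 133 134 109
[... 703 characters left out ...]
2 127 140 154 178 163 178 117]
 [185 160 149 154 157 170 188 187 127 178 125]
 [190 187 178 180 182 187 190 186 116 166 134]]
[[356.4, 251.8], [356.0, 251.6], [354.6, 251.0]]
351 247
[[190 190 183 171 169 176 190 190 190 189 188]
 [188 170 156 128 124 125 152 180 179 177 172]
 [183 132 109  87 121 161 149 153 172 168 133]
 [164 112  79  95 146 138 128 172 171 167 119]
 [153 124  80 140 129 118 131 154 147 154 133]
 [162 131  97 143 140 115 127 149 156 140 171]
 [180 137 125 130 159 165 165 146 180 123 178]
 [189 173 149 128 142 160 185 157 186 121 146]
 [190 190 179 170 170 173 187 181 170 151 127]
 [190 190 190 189 190 189 190 188 160 178 128]
 [182 160 165 174 190 190 190 187 135 177 132]]
```

```bash
python3 go.py 503.2 -187.7 114 -1.8262
```

```text
t 6.8 p [ 505.1 -187.6  157.3] psi -1.8266 tilt [ 0.0005 -0.0002] q [-0.05  0.31 -0.31  0.   -0.95  1.37] F [ 0.4 -0.3 -2.8] w 11.0 g 58.9
shift [-0.0018  0.0006  0.0433] turn [ 0.0001 -0.0005 -0.0004]
```

```bash
python3 -m handwheel '[[-0.0018,0.0006,0.02,0,0,0,-1],[-0.0018,0.0006,0.035,0,0,0,-1],[-0.0018,0.0006,0.043,0,0,0,-1],[-0.0018,0.0006,0.043,0,0,0,-1],[-0.0018,0.0006,0.043,0,0,0,-1]]'; python3 -m handwheel '[[0,0,0.002,0,0,0,-1],[0,0,0.004,0,0,0,-1],[0,0,0.006,0,0,0,-1],[0,0,0.006,0,0,0,-1]]'; python3 go.py
python3 - <<'E'
from h import *
p,d=get_image("top");q,d=get_image("side");cv2.imwrite("pics/top3.png",p);cv2.imwrite("pics/side3.png",q)
a=cv2.resize(p[188:268,300:390],(480,427),interpolation=2);b=cv2.resize(q[170:280,230:365],(524,427),interpolation=2)
cv2.imwrite("pics/f.png",cv2.resize(np.hstack([a[:,:276] if 0 else a,b]),(800,340)))
E
```

```text
clock: 7.42
position: [503.9, -187.8, 115.0]
ee_rot: [0.992, -0.127, 0.001, 0.0]
contact_force: [0.1, -0.5, -2.2]
gripper_width: 10.9
grasp_force: 58.9
clock: 7.92
position: [503.2, -187.7, 108.3]
ee_rot: [0.992, -0.127, 0.0, 0.0]
contact_force: [-0.4, -0.4, -2.6]
gripper_width: 10.9
grasp_force: 58.9
t 7.925 p [ 503.2 -187.7  108.3] psi -1.826 tilt [ 0.0005 -0.0002] q [-0.05  0.36 -0.37  0.   -0.83  1.37] F [-0.4 -0.4 -2.6] w 10.9 g 58.9
```

View pics/f.png

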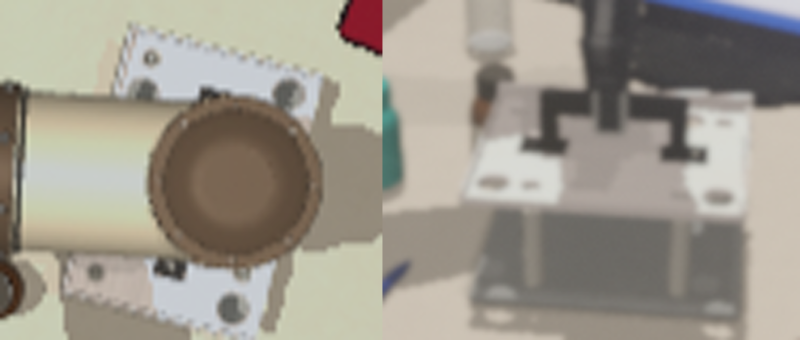

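```bash
python3 -m handwheel '[[0,0,0.002,0,0,0,-1],[0,0,0.004,0,0,0,-1],[0,0,0.006,0,0,0,-1],[0,0,0.006,0,0,0,-1]]'; python3 -m handwheel '[[0,0,0.001,0,0,0,-1],[0,0,0.002,0,0,0,-1],[0,0,0.003,0,0,0,-1],[0,0,0.004,0,0,0,-1],[0,0,0.004,0,0,0,-1]]'; python3 go.py
```

```text
clock: 8.52
position: [503.2, -187.7, 102.2]
ee_rot: [0.992, -0.127, 0.0, 0.0]
contact_force: [1.3, -0.6, -2.9]
gripper_width: 10.6
grasp_force: 58.9
clock: 9.15
position: [503.3, -187.7, 98.4]
ee_rot: [0.992, -0.127, 0.0, 0.0]
contact_force: [0.7, 0.4, -1.7]
gripper_width: 10.8
grasp_force: 58.9
t 9.15 p [ 503.3 -187.7   98.4] psi -1.826 tilt [ 0.0007 -0.0002] q [-0.05  0.37 -0.38  0.   -0.81  1.37] F [ 0.7  0.4 -1.7] w 10.8 g 58.9
```

```bash
python3 -m handwheel '[[0,0,0.001,0,0,0,-1],[0,0,0.002,0,0,0,-1],[0,0,0.003,0,0,0,-1],[0,0,0.003,0,0,0,-1]]'; python3 go.py
```

```text
clock: 9.65
position: [503.7, -187.8, 97.2]
ee_rot: [0.992, -0.127, 0.001, 0.0]
contact_force: [-2.6, 2.2, 7.5]
gripper_width: 10.9
grasp_force: 60.3
t 9.65 p [ 503.7 -187.8   97.2] psi -1.8253 tilt [ 0.0018 -0.0009] q [-0.05  0.38 -0.39  0.   -0.81  1.37] F [-2.6  2.2  7.5] w 10.9 g 60.3
```

```bash
python3 -m handwheel '[[0,0,-0.001,0,0,0,0],[0,0,-0.001,0,0,0,0],[0,0,-0.001,0,0,0,0],[0,0,-0.001,0,0,0,0],[0,0,-0.02,0,0,0,0],[0,0,-0.05,0,0,0,0],[0,0,-0.08,0,0,0,0],[0,0,-0.08,0,0,0,0]]'; python3 go.py 435 -59.4 170 3.84
```

```text
clock: 10.65
position: [504.9, -188.0, 178.1]
ee_rot: [0.992, -0.127, 0.003, 0.0]
contact_force: [0.5, 0.4, -0.8]
gripper_width: 42.6
grasp_force: 0.0
t 10.65 p [ 504.9 -188.   178.1] psi -1.8257 tilt [ 0.0067 -0.0011] q [-0.05  0.28 -0.29  0.   -0.99  1.37] F [ 0.5  0.4 -0.8] w 42.6 g 0.0
shift [-0.1002 -0.1068  0.0074] turn [-0.0027 -0.0064  0.6175]
```

```bash
python3 -m handwheel '[[-0.025,-0.027,0.002,0,-0.003,0.15,0.4],[-0.05,-0.053,0.004,0,-0.006,0.31,0.4],[-0.075,-0.08,0.006,0,-0.006,0.46,0.4],[-0.1,-0.107,0.0074,-0.003,-0.006,0.6175,0.4],[-0.1,-0.107,0.0074,-0.003,-0.006,0.6175,0.4],[-0.1,-0.107,0.0074,-0.003,-0.006,0.6175,0.4]]'; python3 go.py 435 -59.4 22 3.84
python3 - <<'E'
from fit import *
q,d=get_image("side");p,_=get_image("top");cv2.imwrite("pics/g.png",np.hstack([cv2.resize(q[150:290,210:360],(400,373),interpolation=2),cv2.resize(p[180:290,290:400],(373,373),interpolation=2)]))
E
```

```text
clock: 11.4
position: [433.6, -59.0, 167.7]
ee_rot: [0.907, -0.422, -0.003, 0.001]
contact_force: [0.0, -1.0, 0.3]
gripper_width: 59.8
grasp_force: 0.0
t 11.4 p [433.6 -59.  167.7] psi -2.4421 tilt [-0.006   0.0002] q [ 0.24  0.13 -0.52 -0.   -0.93  0.46] F [ 0.  -1.   0.3] w 59.8 g 0.0
shift [ 0.0018 -0.0014  0.1457] turn [0.0044 0.004  0.0011]
```

View pics/g.png

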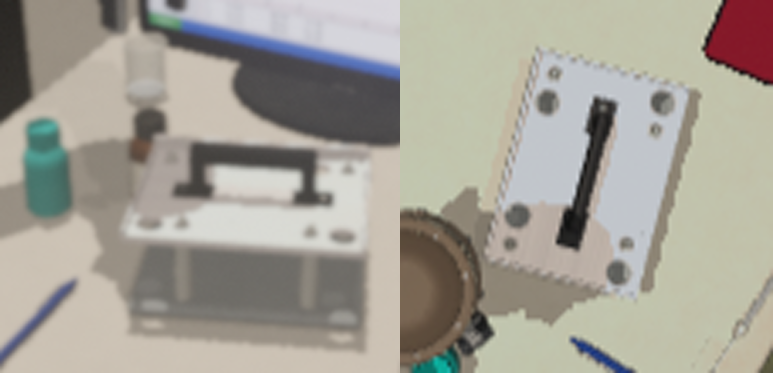

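The shelf is seated on all four pins: they show in the small holes at side-crop (172,155), (348,167), (181,222) and (310,230), and the plate is level. The gripper is above the bottle.

```bash
python3 -m handwheel '[[0.0018,-0.0014,0.03,0.004,0.004,0,0.4],[0.0018,-0.0014,0.06,0.004,0.004,0,0.4],[0.0018,-0.0014,0.09,0.004,0.004,0,0.4],[0.0018,-0.0014,0.12,0.004,0.004,0,0.4],[0.0018,-0.0014,0.145,0.004,0.004,0,0.4],[0.0018,-0.0014,0.145,0.004,0.004,0,0.4]]'; python3 -m handwheel '[[0,0,0,0,0,0,-0.1],[0,0,0,0,0,0,-0.2],[0,0,0,0,0,0,-0.3],[0,0,0,0,0,0,-0.3],[0,0,0,0,0,0,-0.3]]'; python3 go.py
```

```text
clock: 12.25
position: [433.9, -60.3, 21.3]
ee_rot: [0.906, -0.423, -0.002, 0.002]
contact_force: [0.5, -0.5, 0.3]
gripper_width: 59.7
grasp_force: 0.0
clock: 12.88
position: [435.9, -59.3, 24.0]
ee_rot: [0.906, -0.422, 0.001, -0.0]
contact_force: [-0.9, -0.6, 7.2]
gripper_width: 38.1
grasp_force: 60.6
t 12.875 p [435.9 -59.3  24. ] psi -2.4429 tilt [0.0023 0.    ] q [ 0.24  0.36 -0.69  0.   -0.51  0.46] F [-0.9 -0.6  7.2] w 38.1 g 60.6
```

```bash
python3 -m handwheel '[[0,0,-0.01,0,0,0,-0.5],[0,0,-0.03,0,0,0,-0.5],[0,0,-0.06,0,0,0,-0.5],[0,0,-0.09,0,0,0,-0.5],[0,0,-0.12,0,0,0,-0.5],[0,0,-0.145,0,0,0,-0.5],[0,0,-0.16,0,0,0,-0.5],[0,0,-0.166,0,0,0,-0.5],[0,0,-0.166,0,0,0,-0.5]]'; python3 go.py 514 -154 180 2.886
```

```text
clock: 14.0
position: [434.7, -59.3, 189.0]
ee_rot: [0.906, -0.423, -0.0, -0.0]
contact_force: [0.4, 1.4, -1.3]
gripper_width: 37.9
grasp_force: 60.3
t 14.0 p [434.7 -59.3 189. ] psi -2.4436 tilt [0.0001 0.0003] q [ 0.24  0.1  -0.49 -0.   -0.98  0.46] F [ 0.4  1.4 -1.3] w 37.9 g 60.3
shift [1.236e-01 1.000e-04 9.000e-03] turn [-2.000e-04  3.000e-04  9.536e-01]
```

```bash
python3 -m handwheel '[[0.012,0,0.001,0,0,0.1,-0.5],[0.03,0,0.002,0,0,0.23,-0.5],[0.048,0,0.003,0,0,0.37,-0.5],[0.066,0,0.005,0,0,0.51,-0.5],[0.084,0,0.006,0,0,0.65,-0.5],[0.102,0,0.008,0,0,0.79,-0.5],[0.117,0,0.009,0,0,0.9,-0.5],[0.1236,0,0.009,0,0,0.9536,-0.5],[0.1236,0,0.009,0,0,0.9536,-0.5],[0.1236,0,0.009,0,0,0.9536,-0.5]]'; python3 go.py 514 -154 105 2.886
```

```text
clock: 15.25
position: [513.9, -153.8, 179.4]
ee_rot: [-0.612, 0.791, 0.0, -0.001]
contact_force: [-0.2, 0.3, -0.3]
gripper_width: 37.7
grasp_force: 60.3
t 15.25 p [ 513.9 -153.8  179.4] psi 2.8869 tilt [-0.0015  0.0001] q [ 0.01  0.28 -0.29 -0.   -1.01 -0.27] F [-0.2  0.3 -0.3] w 37.7 g 60.3
shift [ 0.0001 -0.0003  0.0744] turn [ 0.0014 -0.0003  0.0009]
```

```bash
python3 -m handwheel '[[0,0,0.02,0,0,0,-0.5],[0,0,0.04,0,0,0,-0.5],[0,0,0.06,0,0,0,-0.5],[0,0,0.07,0,0,0,-0.5],[0,0,0.0735,0,0,0,-0.5],[0,0,0.0735,0,0,0,-0.5]]'; python3 -m handwheel '[[0,0,0.001,0,0,0,-0.5],[0,0,0.002,0,0,0,-0.5],[0,0,0.003,0,0,0,-0.5],[0,0,0.003,0,0,0,-0.5]]'; python3 go.py
```

```text
clock: 16.0
position: [514.7, -154.0, 106.9]
ee_rot: [-0.611, 0.791, -0.0, 0.0]
contact_force: [-0.3, -0.3, -0.3]
gripper_width: 37.7
grasp_force: 60.3
clock: 16.5
position: [514.4, -154.1, 103.5]
ee_rot: [-0.611, 0.791, -0.0, -0.0]
contact_force: [-0.4, 0.0, -0.7]
gripper_width: 37.7
grasp_force: 60.3
t 16.5 p [ 514.4 -154.1  103.5] psi 2.8861 tilt [-0.0001 -0.0001] q [ 0.01  0.37 -0.38  0.   -0.82 -0.27] F [-0.4  0.  -0.7] w 37.7 g 60.3
```

```bash
python3 -m handwheel '[[0,0,0.0005,0,0,0,-0.5],[0,0,0.001,0,0,0,-0.5],[0,0,0.0015,0,0,0,-0.5],[0,0,0.002,0,0,0,-0.5],[0,0,0.002,0,0,0,-0.5]]'; python3 go.py
```

```text
clock: 17.12
position: [514.4, -154.1, 102.0]
ee_rot: [-0.611, 0.791, -0.0, 0.0]
contact_force: [-1.2, 1.4, 4.5]
gripper_width: 37.4
grasp_force: 60.7
t 17.125 p [ 514.4 -154.1  102. ] psi 2.8864 tilt [ 0.0003 -0.0003] q [ 0.01  0.37 -0.38  0.   -0.82 -0.27] F [-1.2  1.4  4.5] w 37.4 g 60.7
```

Contact at 102 mm, as predicted. I'll release the bottle slowly and rise.

```bash
python3 -m handwheel '[[0,0,0,0,0,0,0.1],[0,0,0,0,0,0,0.3],[0,0,0,0,0,0,0.4],[0,0,0,0,0,0,0.4],[0,0,-0.02,0,0,0,0.4],[0,0,-0.06,0,0,0,0.4],[0,0,-0.11,0,0,0,0.4],[0,0,-0.16,0,0,0,0.4],[0,0,-0.16,0,0,0,0.4]]'; python3 go.py 400 100 270 2.886
```

```text
clock: 18.25
position: [516.7, -154.4, 266.4]
ee_rot: [-0.611, 0.791, -0.004, 0.004]
contact_force: [0.0, 1.1, -0.9]
gripper_width: 60.0
grasp_force: 0.0
t 18.25 p [ 516.7 -154.4  266.4] psi 2.8865 tilt [ 0.0103 -0.0012] q [ 0.01  0.21 -0.15  0.   -1.2  -0.27] F [ 0.   1.1 -0.9] w 60.0 g 0.0
shift [-0.2167  0.1771 -0.0052] turn [-0.0103  0.0014  0.0005]
```

```bash
python3 -m handwheel '[[0,0,0,0,0,0,0.4],[0,0,0,0,0,0,0.4],[0,0,0,0,0,0,0.4],[0,0,0,0,0,0,0.4]]' >/dev/null
python3 - <<'E'
from h import *
q,d=get_image("side");cv2.imwrite("pics/k.png",cv2.resize(q[120:330,180:480],None,fx=2.6,fy=2.6,interpolation=2))
E
```

```text
(no output)
```

View pics/k.png

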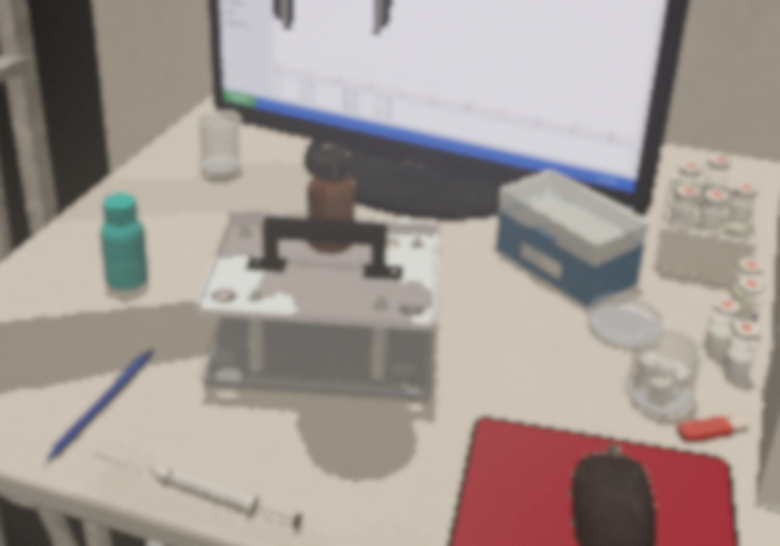

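The bottle stands upright at (331,210) behind the handle on the level, raised shelf. The fingers are clear above, and the other things are where they were.

```bash
python3 -c "
from bench import job_done
print(job_done())"
```

```text
the job is handed in; nothing more can be done
None
```

The job is handed in after about 19 s of robot time: the shelf was turned half a turn and sits level on all four pins, the amber bottle stands upright on it beside the handle, and the last picture showed the other things where they were.

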